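# Load a lens carrier under the sprung roller arm

## Task

Lay the lens carrier flat on the bed of the clamping fixture and slide it nose first between the rails, so that its ramped nose pushes the sprung roller arm up, until the roller has ridden over the ridge and dropped into the cross groove behind it. Go gently, never loading the fixture with more than 30 N, stop as soon as the roller is in the groove, then let go so that the arm holds the carrier flat between the rails. Do not disturb the lens, the lens cap or the screwdriver.

Things in the scene. Friction and masses are not known exactly. Their poses are not given: they have to be found in the camera images.
- carrier_grip (a point): Where to grasp the loose carrier (0.2 to 0.4 kg): centre of its black lens block, 40 mm along x, 36 mm across y (grasp across y), 51 mm tall, lens on top, 34.5 mm above the carrier's underside. Axes: +x to the nose, z up. The block stands on an aluminium sole plate 46 mm wide, 9 mm thick, which reaches 25 mm behind this point and, with the nose, 85 mm ahead. Starts flat on the table.
- carrier_groove (a point): Where the roller must sit: floor of the carrier's cross groove, 9 mm above its underside, 50 mm ahead of the grasp point; axes as the carrier's. The floor runs from 8 mm behind this point, where a square shoulder 24 mm high (over the underside) is a hard stop for the roller, to 4.5 mm ahead, where a 45 degree flank rises to a ridge 14 mm high from 9.5 to 14 mm ahead.
- carrier_nose (a point): Top edge of the carrier's nose tip, 3 mm above its underside, 85 mm ahead of the grasp point. From here the full-width ramp rises backwards over 21 mm to the ridge, 14 mm high.
- fixture: Fixed clamping fixture; origin at mid width, table height; +x is the direction of insertion, z up. Dark steel bed, x -110 to +140 mm, 86 mm wide, top 14 mm above the table. Two aluminium rails 7 mm high over the bed, x -40 to +60 mm, inner faces 49 mm apart (1.5 mm free each side), flared at entry to about 64 mm at x -64 mm. A bracket at the far end carries the roller arm, reaching back to the entry.
- rails_entry (a point): On the bed's top, on the centre line, where the straight part of the rails begins (fixture x = -40 mm).
- roller_zone (a point): On the bed's top, on the centre line, at fixture x = +30 mm. The arm's bracket is clamped in slots and set differently each time: the roller's axis stands over a place up to 12 mm before or beyond this point, which is not measured, so the seat must be found by feel or from the arm's angle. The bracket stays put under 30 N. After the roller meets the shoulder, pushing on builds up force fast.
- hold_arm (a joint): Angle (rad) of the sprung arm; 0 = down on its stop, more = lifted. It ends in a free-turning rubber roller, diameter 12, width 28 mm, 77 mm from the hinge, which lies beyond it 30 mm over the bed. At rest the roller's underside is 5.5 mm over the bed; it bears down with 4 to 6 N. Pushing the ramp under takes 5 to 12 N. Angle: ridge about 0.11, groove floor about 0.046 (also passed on the ramp).
- lens_c (a point): Bystander: a black camera lens standing upright, 64 mm in diameter, 85 mm tall; the point is its centre. Leave it alone.
- screwdriver: Bystander: a screwdriver 160 mm long lying on the table. Leave it alone.
- cap: Bystander: a flat black lens cap, 60 mm in diameter, 9 mm thick, origin at the centre of its underside. Leave it alone.
There are look-alikes about, which are no part of the job. There is more than one size of the part that bears carrier_grip; the job needs the smallest.

How it is judged:
By the outcome, as a careful person would: the job done as asked, in the order asked, and still so for the second after the job is handed in, with the robot touching nothing.
It also fails if it takes over 72 s, if anything falls off the work surface, if the arm or the gripper's body presses on something with over 40 N, if the wrist force passes 120 N, or if a joint passes its speed limit or range.

## Robot

A 6-joint arm with a two-finger parallel gripper is mounted at the origin on the work surface. World frame = base frame: x ahead of the robot, y to its left, z up, the work surface at z = 0. Lengths are in m, angles in rad, forces in N, time in s.
With the tool pointing down it reaches from about 0.25 to 0.725 m from the base axis. Payload 4 kg.
Tool frame: the origin (TCP) lies midway between the tips of the shut fingers; the grasp point (between the pads) lies pinch_z behind it (pinch_z is the distance from the TCP to the grasp point, in m); z points along the fingers, y is the direction in which the jaws open and shut (so a half turn about z gives the same grasp; the last joint's range is limited). The gripper opens to 85 mm and grips with 20 to 120 N. Pads are 22 mm wide; open, the fingers measure 114 mm over their backs; the gripper's body (76 mm by 85 mm) begins 54 mm behind the grasp point. The pads swing forward as they close: fully open they stand 13 mm farther back than shut.
Start: joints at [-1.14, 0.241, 0.005, 1.335, 0, 1.571], TCP at [0.209, -0.454, 0.195] pointing down, gripper open.
Joint ranges: [-2.72, 2.72], [-1.05, 1.87], [-1.09, 1.28], [-1.99, 2.15], [-1.42, 1.44], [-3.14, 3.14]. Speed limits (rad/s): [2.79, 2.79, 3.14, 3.14, 3.14, 3.14].

## Interface

Orientations are given as a unit quaternion [x, y, z, w].
In Python, from workcell import * gives the robot as it stands.
- The arm moves only by the tool move_arm, never from a script. Its argument "motion" is a list of rows, each a list of 3 entries, a list of its own where there are three numbers: the finger opening in mm, from 0 to 85.4, then the shift along the tool's x, y, z in units of 50 mm (1.0 is 50 mm), then the turn about the tool's z in units of 6 degrees (1.0 is 6 degrees). In form: [[claw, [dx, dy, dz], roll], ...]. A call has exactly 10 rows; each row is the pose to reach, as a shift and turn from the pose commanded when the call began, along the tool's axes at that moment; what a row does not reach only later rows make up. A row lasts 1/10 s, in which the tool goes at most 50 mm and 8.59 degrees, less where a joint would pass 70% of its speed; a pose out of reach is approached as far as the arm can. A call with a gripper value outside its range is refused whole. The fingers move at their own pace and stop on an object; the grip force is fixed at half the most. Time passes only in rows, so rows that repeat a pose let the fingers close, or fill a call up. It gives the time, the measured TCP pose, the force and the opening at its end, in the units of the state.
- get_obs(): the state, without advancing time (a new reading comes with each control period).
- camera(name): name is "scene" or "top" or "wrist"; returns a dict with "color" (480x640x3 uint8, red, green, blue), "fx", "fy", "cx", "cy" (pixels), "distortion" ([k1, k2, p1, p2, k3] as OpenCV has them; the pictures are not rectified), "rvec" (rotation vector, rad) and "tvec" (3), from world to camera coordinates, as OpenCV has them; the wrist camera has in their place "mount" (4x4, takes a point from camera to tool coordinates, whose origin is the TCP and whose axes are the flange's). Camera axes: x right, y down, z forward; pixel columns grow to the right and rows downward; lengths in m; the calibration is good to about 2 mm. A picture is of the moment at which its call begins: read the wrist's pose just before it. There is no depth.
- job_done(): hands the job in, once; it reports no verdict.
The state is a dict: "clock": time; "joint_pos": joint angles; "joint_vel": joint speeds; "tau": joint torques, N m; "eef_pos": TCP position; "tool_rot": TCP orientation; "ft_force": force on the tool from outside, world axes, zero at the start; "ft_torque": the same for the moment, N m; "grip_width": finger opening in m.
Only numpy, scipy, OpenCV 4.12 (cv2) and the standard library are available. Lean on these libraries where they do the work, as an engineer would, in place of code of your own. Each camera call takes 0.05 s, during which the arm holds its last target.

## Working session

There is one attempt and no reset: what is moved stays moved. The work goes in short steps, Python scripts to look and compute and a tool call to move; the robot and the scene stay as the last step left them, time stands still between calls to the robot, and variables do not carry over. Pictures are saved under pics/ and viewed, and the job is handed in when it is done.

Besides the shell and the picture viewer there is one more tool, called as name([rows], argument=value, ...), one row to a line, values as JSON. move_arm: Moves the arm, as the interface text tells. Its arguments: {"type":"object","properties":{"motion":{"type":"array","items":{"type":"array"}}},"required":["motion"]}

```bash
mkdir -p pics
cat > h.py <<'E'
from workcell import *
import numpy as np, cv2
def snap(n,f):
    c=camera(n); cv2.imwrite('pics/'+f,c['color'][:,:,::-1]); return c
E
python3 - <<'E'
from h import *
import pickle
o=get_obs()
for k,v in o.items(): print(k,v)
for n in ['scene','top','wrist']:
    c=snap(n,n+'0.png'); pickle.dump(c,open(n+'.pkl','wb'))
    print(n,{k:v for k,v in c.items() if k!='color'})
import workcell; print([k for k in dir(workcell) if k[0]!='_'])
E
```

```text
clock 0.0
joint_pos [-1.14000337e+00  2.41436606e-01  3.73885587e-03  1.33522406e+00
 -3.08640647e-05  1.57079781e+00]
joint_vel [ 0.00075874 -0.00083065 -0.00060747 -0.00133063  0.00074781 -0.00011687]
tau [ 5.62639343e-04 -3.72319758e+01  2.52407652e+01  1.68231258e-02
  1.24661178e-04 -5.93363225e-07]
eef_pos [ 0.20848906 -0.45367526  0.19450684]
tool_rot [ 9.76891332e-01  2.13733936e-01 -2.42220694e-04 -1.03488352e-03]
ft_force [-0.07958637 -0.0676769   0.32793576]
ft_torque [ 0.00177873 -0.00784072  0.00611645]
grip_width 0.08549195311031887
scene {'fx': 533.7602534117045, 'fy': 533.7602534117045, 'cx': 320.63624682467173, 'cy': 251.03406691940475, 'distortion': array([-0.05615555,  0.        ,  0.        ,  0.        ,  0.        ]), 'rvec': array([ 2.03985623,  0.92992341, -0.44567821]), 'tvec': array([-0.30928808, -0.17170824,  1.42067831])}
top {'fx': 492.1169389951887, 'fy': 492.1169389951887, 'cx': 317.9212865368894, 'cy': 240.57917395582743, 'distortion': array([0.03998185, 0.        , 0.        , 0.        , 0.        ]), 'rvec': array([ 2.22477159, -2.16483597,  0.00834097]), 'tvec': array([8.41839084e-04, 4.58817013e-01, 1.17583688e+00])}
wrist {'fx': 334.236741595234, 'fy': 334.236741595234, 'cx': 323.0355541349017, 'cy': 240.7669631214565, 'distortion': array([-0.06393384,  0.        ,  0.        ,  0.        ,  0.        ]), 'mount': array([[ 1.63600441e-04, -9.58271685e-01, -2.85858969e-01,
         7.27713780e-02],
       [ 9.99999965e-01,  9.70411167e-05,  2.47005303e-04,
         1.60784600e-03],
       [-2.08958115e-04, -2.85858999e-01,  9.58271668e-01,
        -1.78247094e-01],
       [ 0.00000000e+00,  0.00000000e+00,  0.00000000e+00,
         1.00000000e+00]])}
['Unreachable', 'camera', 'get_obs', 'job_done', 'pinch_z']
```

View pics/top0.png

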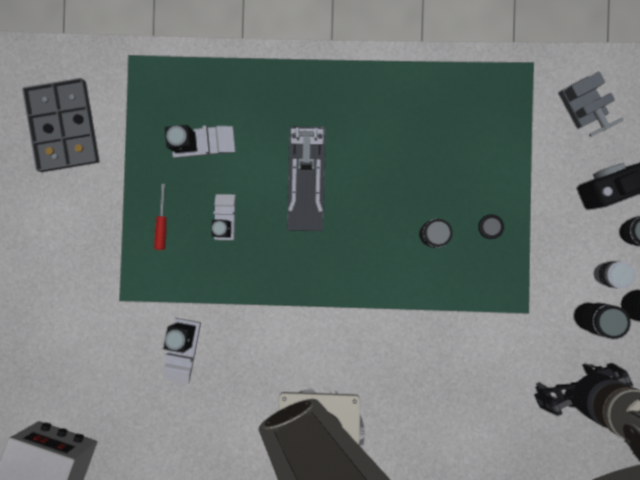

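View pics/scene0.png

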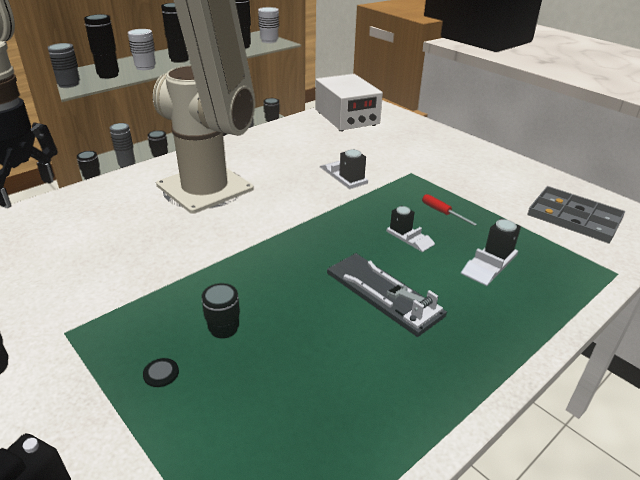

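```bash
python3 -c "
from workcell import *
print(pinch_z if not callable(pinch_z) else pinch_z())"
```

```text
0.0187
```

The top view shows the smallest carrier at about (223,220) with its nose toward the top of the image. The fixture spans (307,128) to (307,230) with its entry at the bottom. I'll enlarge both.

Run:
```python
import cv2
im=cv2.imread('pics/top0.png')
a=cv2.resize(im[185:250,195:250],None,fx=9,fy=9,interpolation=cv2.INTER_CUBIC)
b=cv2.resize(im[120:240,270:345],None,fx=5,fy=5,interpolation=cv2.INTER_CUBIC)
cv2.imwrite('pics/ca.png',a);cv2.imwrite('pics/cb.png',b)
```

```text
(no output)
```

View pics/ca.png

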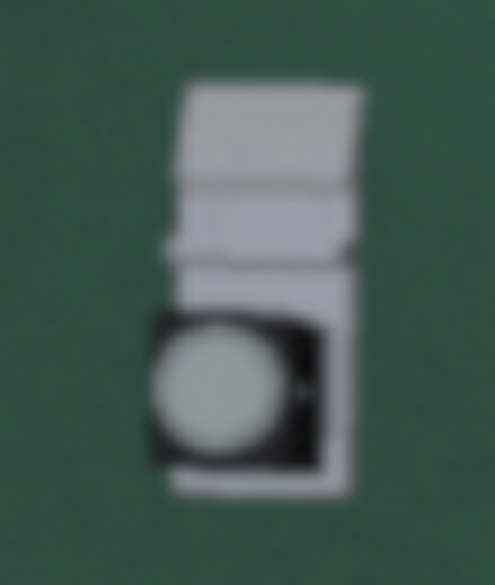

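View pics/cb.png

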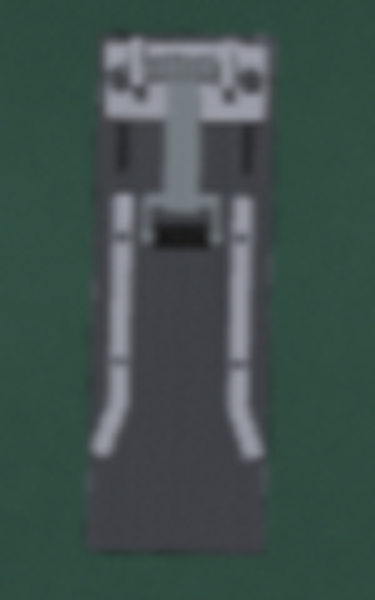

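```bash
cat >> h.py <<'E'
def ray(c,px,z,T=None):
    K=np.array([[c['fx'],0,c['cx']],[0,c['fy'],c['cy']],[0,0,1]])
    u=cv2.undistortPoints(np.array([[px]],float),K,c['distortion']).ravel()
    d=np.array([u[0],u[1],1])
    if 'rvec' in c:
        R=cv2.Rodrigues(c['rvec'])[0]; o=-R.T@c['tvec']; d=R.T@d
    else:
        M=T@c['mount']; o=M[:3,3]; d=M[:3,:3]@d
    return o+d*(z-o[2])/d[2]
E
python3 - <<'E'
from h import *; import pickle
c=pickle.load(open('top.pkl','rb'))
A=lambda x,y,z:ray(c,(195+(x+.5)/9-.5,185+(y+.5)/9-.5),z)
B=lambda x,y,z:ray(c,(270+(x+.5)/5-.5,120+(y+.5)/5-.5),z)
for n,p in dict(rl=A(172,495,.009),rr=A(352,495,.009),nl=A(187,82,.003),nr=A(364,90,.003),lens=A(217,387,.062),
 bl=B(88,549,.014),br=B(264,551,.014),tl=B(103,38,.014),tr=B(272,38,.014),
 ril0=B(130,403,.021),rir0=B(228,405,.021),ril1=B(132,195,.021),rir1=B(232,195,.021),
 el=B(110,458,.021),er=B(245,459,.021),rol=B(153,235,.03),ror=B(209,235,.03)).items(): print(n,p.round(4))
E
```

```text
rl [0.4543 0.2643 0.009 ]
rr [0.4556 0.2161 0.009 ]
nl [0.5658 0.2654 0.003 ]
nr [0.5649 0.2175 0.003 ]
lens [0.4808 0.2412 0.062 ]
bl [0.4832 0.0875 0.014 ]
br [0.4845 0.0032 0.014 ]
tl [0.7292 0.0874 0.014 ]
tr [0.731  0.0061 0.014 ]
ril0 [0.553  0.0689 0.021 ]
rir0 [0.5532 0.0222 0.021 ]
ril1 [0.6525 0.0708 0.021 ]
rir1 [0.6536 0.023  0.021 ]
el [0.5265 0.0777 0.021 ]
er [0.5277 0.0134 0.021 ]
rol [0.632  0.0596 0.03  ]
ror [0.6326 0.0331 0.03  ]
```

The carrier sits at about (0.480, 0.241) with yaw near 0.01 rad. The fixture origin is at about (0.594, 0.045), also with yaw near 0.01. Measured sizes agree with the given ones. I'll move above the fixture for a closer look.

move_arm([
  [85, [0.4, -0.3, 0], 0.4],
  [85, [0.9, -0.6, 0], 0.8],
  [85, [1.5, -0.9, 0], 1.2],
  [85, [2.1, -1.3, 0], 1.6],
  [85, [2.7, -1.6, 0], 2.0],
  [85, [3.3, -2.0, 0], 2.5],
  [85, [3.9, -2.3, 0], 3.0],
  [85, [4.5, -2.7, 0], 3.5],
  [85, [5.0, -3.0, 0], 3.8],
  [85, [5.2, -3.1, 0], 4.0],
])

```text
clock: 1.15
eef_pos: [0.3812, -0.2027, 0.1952]
tool_rot: [1.0, 0.007, -0.0, -0.0]
ft_force: [-0.7, 0.3, -0.7]
grip_width: 0.0853
```

move_arm([
  [85, [0.3, -0.4, 0], 0],
  [85, [0.7, -0.9, 0], 0],
  [85, [1.2, -1.5, 0], 0],
  [85, [1.7, -2.2, 0], 0],
  [85, [2.2, -2.9, 0], 0],
  [85, [2.7, -3.6, 0], 0],
  [85, [3.2, -4.2, 0], 0],
  [85, [3.6, -4.7, 0], 0],
  [85, [3.8, -5.0, 0], 0],
  [85, [3.8, -5.0, 0], 0],
])

```text
clock: 2.15
eef_pos: [0.5688, 0.03, 0.1943]
tool_rot: [1.0, 0.022, -0.001, -0.008]
ft_force: [-0.3, -0.4, 0.8]
grip_width: 0.0847
```

```bash
cat >> h.py <<'E'
import pickle
from scipy.spatial.transform import Rotation as Rn
def wsnap(f):
    o=get_obs(); T=np.eye(4); T[:3,:3]=Rn.from_quat(o['tool_rot']).as_matrix(); T[:3,3]=o['eef_pos']
    c=snap('wrist',f+'.png'); pickle.dump((c,T),open(f+'.pkl','wb')); print(o['eef_pos'],o['tool_rot']); return c,T
E
python3 -c "
from h import *
wsnap('w1')"
```

```text
[0.56882009 0.03000745 0.19432555] [ 9.99722812e-01  2.22298944e-02 -8.16341078e-04 -7.71127868e-03]
```

View pics/w1.png

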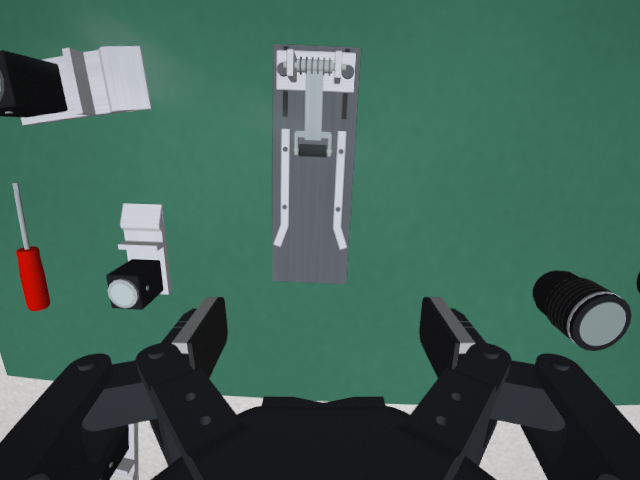

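```bash
python3 -c "
from h import *
[camera('wrist') for _ in range(3)]
wsnap('w2')
print(get_obs()['joint_vel'].round(3))
im=cv2.imread('pics/w2.png')
cv2.imwrite('pics/w2a.png',cv2.resize(im[35:295,265:370],None,fx=2.3,fy=2.3,interpolation=cv2.INTER_CUBIC))
cv2.imwrite('pics/w2b.png',cv2.resize(im[35:165,260:370],None,fx=4.5,fy=4.5,interpolation=cv2.INTER_CUBIC))
cv2.imwrite('pics/w2c.png',cv2.resize(im[165:295,260:370],None,fx=4.5,fy=4.5,interpolation=cv2.INTER_CUBIC))
cv2.imwrite('pics/w2d.png',cv2.resize(im[195:315,95:185],None,fx=5,fy=5,interpolation=cv2.INTER_CUBIC))
"
```

```text
[0.56728734 0.02817134 0.19534251] [ 9.99755169e-01  2.07928840e-02 -6.66660440e-04 -7.53744800e-03]
[-0.003 -0.002  0.003  0.     0.002  0.001]
```

View pics/w2b.png

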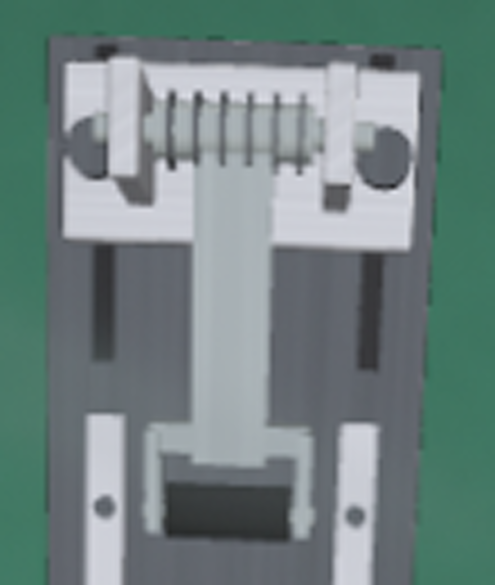

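View pics/w2c.png

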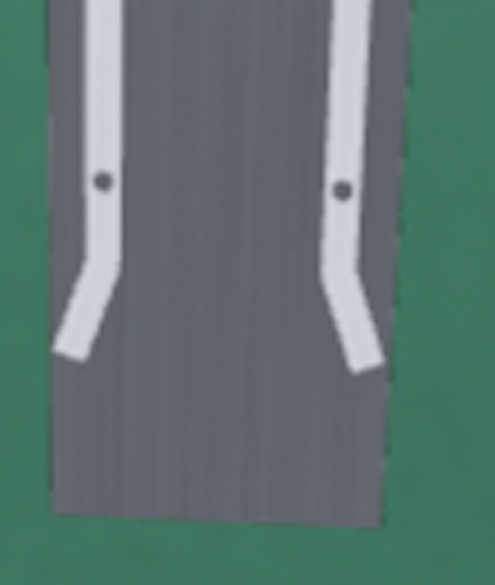

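View pics/w2d.png

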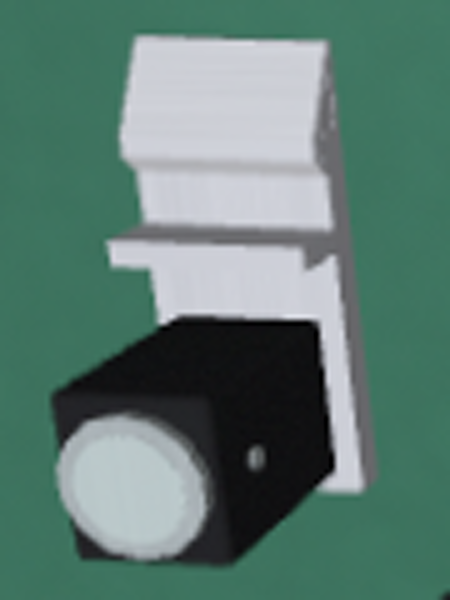

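move_arm([
  [85, [0, 0, 0], 0],
  [85, [0, 0, 0], 0],
  [85, [0, 0, 0], 0],
  [85, [0, 0, 0], 0],
  [85, [0, 0, 0], 0],
  [85, [0, 0, 0], 0],
  [85, [0, 0, 0], 0],
  [85, [0, 0, 0], 0],
  [85, [0, 0, 0], 0],
  [85, [0, 0, 0], 0],
])

```text
clock: 3.4
eef_pos: [0.5681, 0.0288, 0.1954]
tool_rot: [1.0, 0.021, -0.0, -0.008]
ft_force: [-0.6, 0.0, -0.6]
grip_width: 0.0851
```

Run:
```python
from h import *
o=get_obs();print(o['eef_pos'],o['tool_rot'],o['joint_pos'],o['clock'])
c,T=pickle.load(open('w2.pkl','rb'))
B=lambda x,y,z:ray(c,(260+(x+.5)/4.5-.5,35+(y+.5)/4.5-.5),z,T)
C=lambda x,y,z:ray(c,(260+(x+.5)/4.5-.5,165+(y+.5)/4.5-.5),z,T)
D=lambda x,y,z:ray(c,(95+(x+.5)/5-.5,195+(y+.5)/5-.5),z,T)
for n,p in dict(bl=C(53,515,.014),br=C(380,527,.014),tl=B(50,37,.014),tr=B(440,48,.014),
 ril0=C(120,262,.021),rir0=C(322,273,.021),ril1=B(125,414,.021),rir1=B(340,422,.021),
 el=C(85,361,.021),er=C(354,374,.021),rol=B(163,512,.0255),ror=B(291,514,.0255),
 nl=D(135,36,.003),nr=D(328,41,.003),rr=D(363,492,.009),dl=D(52,392,.060),dr=D(216,395,.06),dbl=D(78,557,.06),dbr=D(232,565,.06)).items(): print(n,p.round(4))
```

```text
[0.56809749 0.02883016 0.19539941] [ 9.99744370e-01  2.12749439e-02 -2.80675025e-04 -7.64805583e-03] [0.04157368 0.37898388 0.19734106 1.38940433 0.0153045  3.14061007] 3.4
bl [0.4838 0.0863 0.014 ]
br [0.4845 0.0014 0.014 ]
tl [0.7325 0.0874 0.014 ]
tr [0.7333 0.0028 0.014 ]
ril0 [0.5538 0.0686 0.021 ]
rir0 [0.5533 0.0198 0.021 ]
ril1 [0.6537 0.0688 0.021 ]
rir1 [0.6538 0.0206 0.021 ]
el [0.5283 0.077  0.021 ]
er [0.5281 0.0107 0.021 ]
rol [0.6327 0.0594 0.0255]
ror [0.6334 0.0307 0.0255]
nl [0.5662 0.2628 0.003 ]
nr [0.5667 0.2163 0.003 ]
rr [0.4562 0.2157 0.009 ]
dl [0.5011 0.2553 0.06  ]
dr [0.5025 0.2189 0.06  ]
dbl [0.4624 0.2557 0.06  ]
dbr [0.4629 0.2205 0.06  ]
```

Joint 6 hit its limit (3.14), so I'll use the half-turned grasp: roll by -180° while travelling to the carrier.

move_arm([
  [85, [0, -0.1, 0], -1.2],
  [85, [-0.1, -0.3, 0], -2.5],
  [85, [-0.2, -0.6, 0], -3.8],
  [85, [-0.3, -0.9, 0], -5.1],
  [85, [-0.4, -1.2, 0], -6.4],
  [85, [-0.5, -1.5, 0], -7.7],
  [85, [-0.6, -1.7, 0], -9.0],
  [85, [-0.7, -1.9, 0], -10.3],
  [85, [-0.8, -2.0, 0], -11.6],
  [85, [-0.8, -2.0, 0], -13.0],
])

```text
clock: 4.4
eef_pos: [0.5232, 0.1278, 0.1971]
tool_rot: [0.761, 0.648, 0.005, -0.006]
ft_force: [0.0, -0.1, 0.6]
grip_width: 0.085
```

```bash
cat > st.py <<'E'
from h import *
o=get_obs();R=Rn.from_quat(o['tool_rot']).as_matrix()
print(o['eef_pos'].round(4),'xaxis',R[:,0].round(4),'zaxis',R[:,2].round(4),'q',o['joint_pos'].round(3),'f',o['ft_force'].round(1),o['clock'])
E
python3 st.py
```

```text
[0.5232 0.1278 0.1971] xaxis [0.159  0.9872 0.0151] zaxis [-0.0011  0.0155 -0.9999] q [0.23  0.315 0.109 1.363 0.015 1.96 ] f [ 0.  -0.1  0.6] 4.4
```

move_arm([
  [85, [0.1, 0, 0], -1.2],
  [85, [0.3, -0.1, 0], -2.6],
  [85, [0.6, -0.3, 0], -4.0],
  [85, [0.9, -0.5, 0], -5.4],
  [85, [1.2, -0.7, 0], -6.8],
  [85, [1.5, -0.8, 0], -8.2],
  [85, [1.8, -1.0, 0], -9.6],
  [85, [2.0, -1.1, 0], -11.0],
  [85, [2.1, -1.2, 0], -12.4],
  [85, [2.1, -1.2, 0], -13.8],
])

```text
clock: 5.4
eef_pos: [0.4816, 0.2415, 0.1987]
tool_rot: [0.142, 0.99, 0.008, -0.002]
ft_force: [-0.1, -0.8, -0.7]
grip_width: 0.0848
```

move_arm([
  [85, [0, 0, 0.2], -1.4],
  [85, [0, 0, 0.4], -2.8],
  [85, [0, 0, 0.6], -2.8],
  [85, [0, 0, 0.8], -2.8],
  [85, [0, 0, 1.0], -2.8],
  [85, [0, 0, 1.0], -2.8],
  [85, [0, 0, 1.0], -2.8],
  [85, [0, 0, 1.0], -2.8],
  [85, [0, 0, 1.0], -2.8],
  [85, [0, 0, 1.0], -2.8],
])

```text
clock: 6.4
eef_pos: [0.4824, 0.2414, 0.1492]
tool_rot: [-0.0, 1.0, 0.008, 0.0]
ft_force: [-0.9, 0.3, 0.8]
grip_width: 0.0852
```

```bash
python3 st.py; python3 -c "
from h import *
wsnap('w3')"
```

```text
[0.4824 0.2414 0.1492] xaxis [-1.e+00 -5.e-04 -0.e+00] zaxis [ 0.      0.0157 -0.9999] q [0.455 0.336 0.013 1.241 0.014 0.455] f [-0.9  0.3  0.8] 6.4
[0.48242641 0.24141872 0.14923551] [-2.47087894e-04  9.99969042e-01  7.86473048e-03  2.19951835e-05]
```

View pics/w3.png

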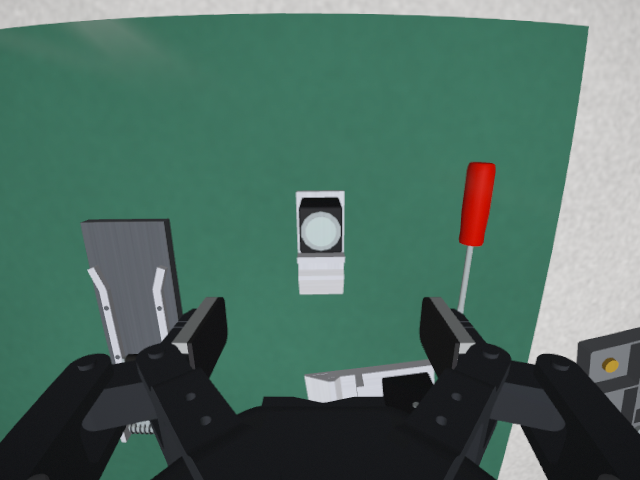

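The wrist view shows the small carrier centred at (321,240), the screwdriver at right (475,205), and the fixture at left. I'll measure the carrier here.

```bash
python3 -c "
import cv2
im=cv2.imread('pics/w3.png')
cv2.imwrite('pics/w3a.png',cv2.resize(im[185:300,285:360],None,fx=5,fy=5,interpolation=cv2.INTER_CUBIC))
"
```

```text
(no output)
```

View pics/w3a.png

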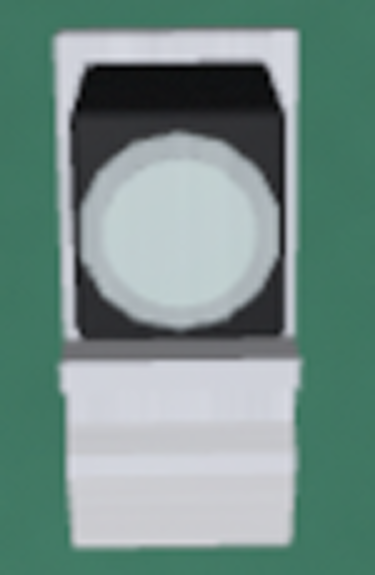

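Run:
```python
from h import *
c,T=pickle.load(open('w3.pkl','rb'))
D=lambda x,y,z:ray(c,(285+(x+.5)/5-.5,185+(y+.5)/5-.5),z,T)
for n,p in dict(rl=D(54,31,.009),rr=D(299,31,.009),nl=D(74,548,.003),nr=D(292,545,.003),
 tl=D(72,107,.060),tr=D(285,107,.06),bl=D(78,337,.06),br=D(283,337,.06)).items(): print(n,p.round(4))
```

```text
rl [0.4556 0.2158 0.009 ]
rr [0.4557 0.2625 0.009 ]
nl [0.5665 0.2171 0.003 ]
nr [0.5661 0.2636 0.003 ]
tl [0.4607 0.2218 0.06  ]
tr [0.4608 0.2564 0.06  ]
bl [0.5    0.2221 0.06  ]
br [0.5001 0.2567 0.06  ]
```

move_arm([
  [85, [0, -0.02, 0.2], -0.1],
  [85, [0.03, -0.03, 0.6], -0.1],
  [85, [0.03, -0.04, 1.0], -0.1],
  [85, [0.03, -0.05, 1.4], -0.1],
  [85, [0.03, -0.06, 1.8], -0.1],
  [85, [0.03, -0.07, 2.1], -0.1],
  [85, [0.03, -0.08, 2.3], -0.1],
  [85, [0.03, -0.08, 2.4], -0.1],
  [85, [0.03, -0.08, 2.5], -0.1],
  [85, [0.03, -0.08, 2.5], -0.1],
])

```text
clock: 7.45
eef_pos: [0.4805, 0.2392, 0.0235]
tool_rot: [-0.006, 1.0, 0.008, -0.0]
ft_force: [0.0, -0.1, 0.2]
grip_width: 0.085
```

```bash
python3 st.py; python3 -c "
from h import *
wsnap('w4')"
```

```text
[0.4805 0.2392 0.0235] xaxis [-9.999e-01 -1.120e-02  9.000e-04] zaxis [-0.0011  0.0153 -0.9999] q [ 0.453  0.444 -0.18   0.942  0.014  0.442] f [ 0.  -0.1  0.2] 7.45
[0.48046025 0.23919685 0.02347952] [-5.59610148e-03  9.99954985e-01  7.64707862e-03 -4.83471068e-04]
```

View pics/w4.png

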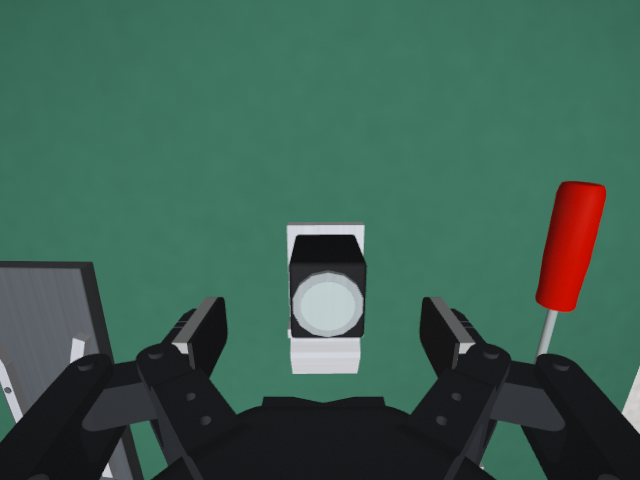

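The carrier block at (327,300) lies midway between the pads. I'll go down 7.5 mm and close.

move_arm([
  [85, [0, 0, 0.08], 0],
  [85, [0, 0, 0.15], 0],
  [85, [0, 0, 0.15], 0],
  [55, [0, 0, 0.15], 0],
  [45, [0, 0, 0.15], 0],
  [38, [0, 0, 0.15], 0],
  [30, [0, 0, 0.15], 0],
  [20, [0, 0, 0.15], 0],
  [20, [0, 0, 0.15], 0],
  [20, [0, 0, 0.15], 0],
])

```text
clock: 8.5
eef_pos: [0.4808, 0.2399, 0.0168]
tool_rot: [-0.006, 1.0, 0.008, -0.0]
ft_force: [-2.0, 1.7, 4.4]
grip_width: 0.034
```

```bash
python3 st.py; python3 -c "
from h import *
wsnap('w5')"
```

```text
[0.4808 0.2399 0.0168] xaxis [-9.999e-01 -1.130e-02 -1.000e-04] zaxis [-1.000e-04  1.650e-02 -9.999e-01] q [ 0.453  0.452 -0.188  0.925  0.015  0.442] f [-2.   1.7  4.4] 8.5
[0.48079517 0.23989469 0.01677334] [-5.67285594e-03  9.99949944e-01  8.24185756e-03 -6.96493219e-06]
```

View pics/w5.png

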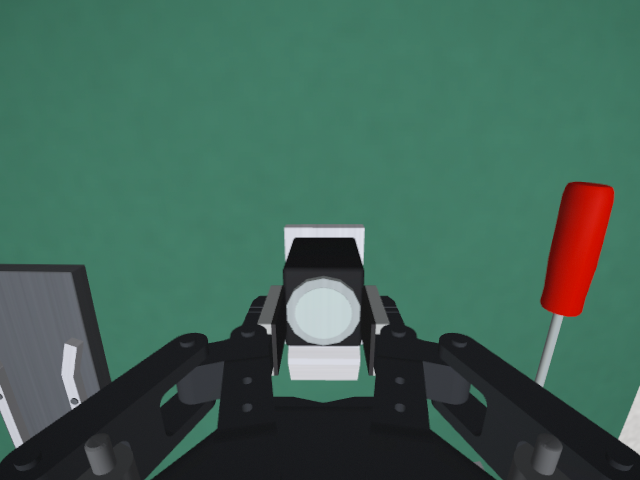

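Gripped with the fingers 34 mm apart. I'll lift and carry it to in front of the fixture.

move_arm([
  [20, [0, 0, -0.1], 0],
  [20, [0, 0, -0.3], 0],
  [20, [0, 0, -0.6], 0],
  [20, [0, -0.1, -0.9], 0],
  [20, [0.1, -0.3, -1.1], 0],
  [20, [0.2, -0.6, -1.2], 0],
  [20, [0.3, -1.0, -1.2], 0],
  [20, [0.4, -1.5, -1.2], 0],
  [20, [0.5, -1.9, -1.2], 0],
  [20, [0.5, -2.2, -1.2], 0],
])

```text
clock: 9.55
eef_pos: [0.4541, 0.1254, 0.0738]
tool_rot: [-0.005, 1.0, 0.007, -0.002]
ft_force: [0.6, 0.1, -3.6]
grip_width: 0.0335
```

move_arm([
  [20, [0, -0.4, 0], 0],
  [20, [0, -0.8, 0], 0],
  [20, [0, -1.2, 0], 0],
  [20, [0, -1.5, 0], 0],
  [20, [0, -1.65, 0], 0],
  [20, [0, -1.7, 0], 0],
  [20, [0, -1.7, 0], 0],
  [20, [0, -1.7, 0], 0],
  [20, [0, -1.7, 0], 0],
  [20, [0, -1.7, 0], 0],
])

```text
clock: 10.55
eef_pos: [0.4577, 0.0437, 0.0732]
tool_rot: [-0.006, 1.0, 0.008, -0.0]
ft_force: [0.7, -0.6, -4.5]
grip_width: 0.0338
```

```bash
python3 st.py; python3 -c "
from h import *
wsnap('w6'); c=snap('scene','s6.png'); c=snap('top','t6.png')
im=cv2.imread('pics/t6.png'); cv2.imwrite('pics/t6a.png',cv2.resize(im[110:270,250:360],None,fx=3.7,fy=3.7,interpolation=cv2.INTER_CUBIC))
im=cv2.imread('pics/s6.png'); cv2.imwrite('pics/s6a.png',cv2.resize(im[150:350,250:470],None,fx=3,fy=3,interpolation=cv2.INTER_CUBIC))"
```

```text
[0.4577 0.0437 0.0732] xaxis [-9.999e-01 -1.210e-02  7.000e-04] zaxis [-9.000e-04  1.540e-02 -9.999e-01] q [ 0.084  0.257 -0.311  1.002  0.015  0.072] f [ 0.7 -0.6 -4.5] 10.55
[0.45769565 0.04367227 0.07317704] [-6.05890481e-03  9.99951913e-01  7.69957747e-03 -4.21221307e-04]
```

View pics/w6.png

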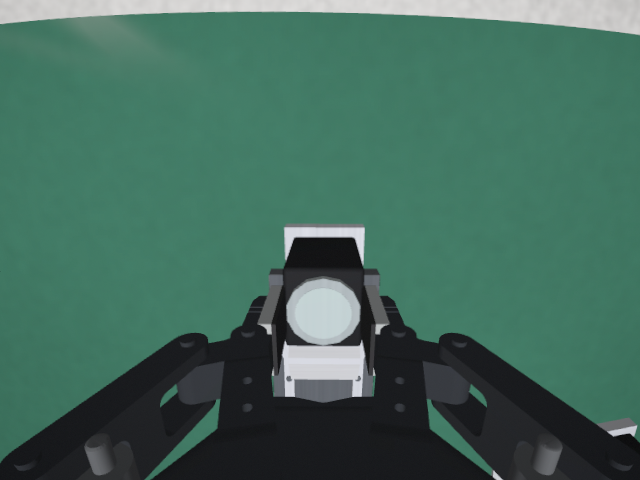

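View pics/t6a.png

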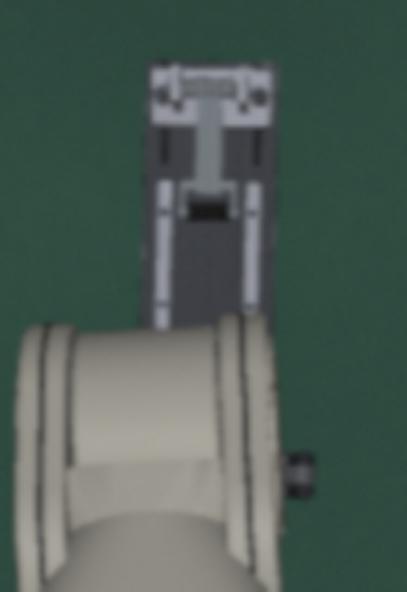

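View pics/s6a.png

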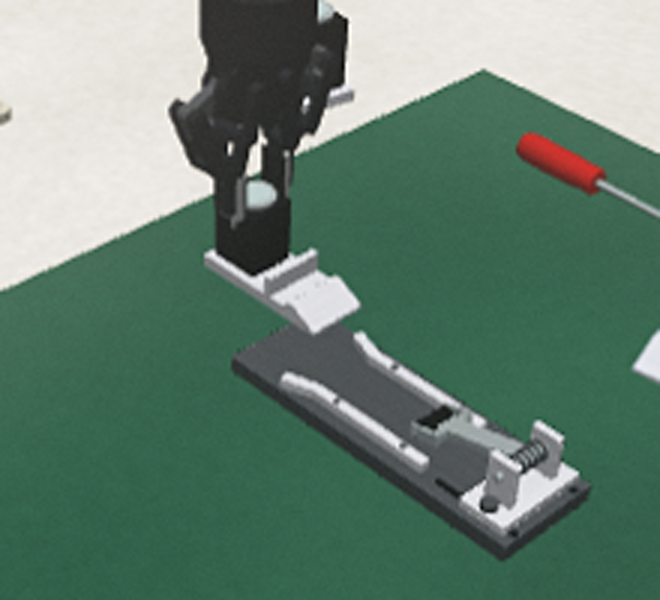

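```bash
python3 -c "
import cv2
im=cv2.imread('pics/w6.png')
cv2.imwrite('pics/w6a.png',cv2.resize(im[215:405,265:385],None,fx=5,fy=3.1,interpolation=cv2.INTER_CUBIC))
"
```

```text
(no output)
```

View pics/w6a.png

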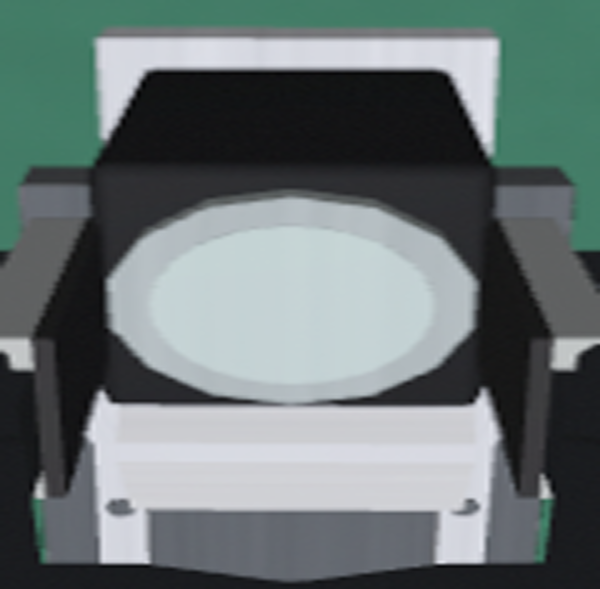

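Run:
```python
from h import *
c,T=pickle.load(open('w6.pkl','rb'))
D=lambda x,y,z:ray(c,(265+(x+.5)/5-.5,215+(y+.5)/3.1-.5),z,T)
for n,p in dict(rl=D(96,38,.0654),rr=D(499,38,.0654),nl=D(105,512,.0594),nr=D(490,512,.0594),
 hl=D(120,506,.021),hr=D(466,506,.021),il=D(149,540,.021),ir=D(438,540,.021),be=D(41,540,.014),bel=D(541,540,.014),tl=D(97,165,.1164),tr=D(491,165,.1164)).items(): print(n,p.round(4))
print(T[:3,3])
```

```text
rl [0.433  0.0195 0.0654]
rr [0.4326 0.0658 0.0654]
nl [0.5436 0.0175 0.0594]
nr [0.5436 0.071  0.0594]
hl [0.5731 0.0158 0.021 ]
hr [0.5732 0.0733 0.021 ]
il [0.5843 0.0205 0.021 ]
ir [0.5844 0.0691 0.021 ]
be [0.5905 0.0012 0.014 ]
bel [0.5906 0.0881 0.014 ]
tl [0.4383 0.0244 0.1164]
tr [0.4381 0.0585 0.1164]
[0.45769565 0.04367227 0.07317704]
```

move_arm([
  [20, [0, 0, 0.1], 0.03],
  [20, [0, 0, 0.2], 0.06],
  [20, [0, 0, 0.3], 0.06],
  [20, [0, 0.01, 0.4], 0.06],
  [20, [0, 0.01, 0.5], 0.06],
  [20, [0, 0.01, 0.6], 0.06],
  [20, [0, 0.01, 0.68], 0.06],
  [20, [0, 0.01, 0.74], 0.06],
  [20, [0, 0.01, 0.76], 0.06],
  [20, [0, 0.01, 0.76], 0.06],
])

```text
clock: 11.7
eef_pos: [0.4576, 0.0442, 0.0351]
tool_rot: [-0.002, 1.0, 0.008, -0.001]
ft_force: [-0.7, 0.3, -4.3]
grip_width: 0.034
```

```bash
python3 st.py; python3 -c "
from h import *
c=snap('scene','s7.png')
im=cv2.imread('pics/s7.png'); cv2.imwrite('pics/s7a.png',cv2.resize(im[200:340,300:460],None,fx=4,fy=4,interpolation=cv2.INTER_CUBIC))"
```

```text
[0.4576 0.0442 0.0351] xaxis [-1.     -0.0048  0.001 ] zaxis [-0.001   0.0153 -0.9999] q [ 0.085  0.303 -0.364  0.904  0.015  0.08 ] f [-0.7  0.3 -4.3] 11.7
```

View pics/s7a.png

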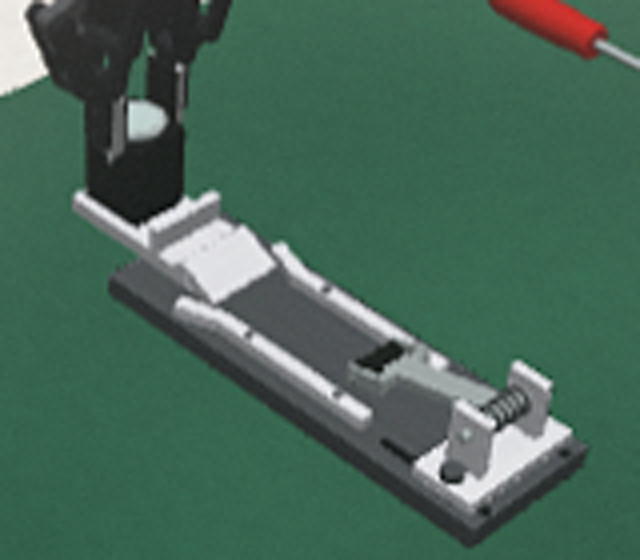

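The carrier is lined up, with its nose between the flares. I'll lower it gently to the bed.

move_arm([
  [20, [0, 0, 0.01], 0],
  [20, [0, 0, 0.02], 0],
  [20, [0, 0, 0.03], 0],
  [20, [0, 0, 0.04], 0],
  [20, [0, 0, 0.05], 0],
  [20, [0, 0, 0.06], 0],
  [20, [0, 0, 0.07], 0],
  [20, [0, 0, 0.08], 0],
  [20, [0, 0, 0.08], 0],
  [20, [0, 0, 0.08], 0],
])

```text
clock: 12.75
eef_pos: [0.4577, 0.0443, 0.0312]
tool_rot: [-0.002, 1.0, 0.008, -0.0]
ft_force: [0.6, -0.2, -3.4]
grip_width: 0.0341
```

```bash
python3 st.py; python3 -c "
from h import *
wsnap('w8')"
```

```text
[0.4577 0.0443 0.0312] xaxis [-1.0e+00 -4.8e-03  8.0e-04] zaxis [-9.000e-04  1.530e-02 -9.999e-01] q [ 0.085  0.308 -0.369  0.894  0.015  0.08 ] f [ 0.6 -0.2 -3.4] 12.75
[0.45767848 0.04428357 0.0312175 ] [-2.39321529e-03  9.99967747e-01  7.65559035e-03 -4.11864813e-04]
```

move_arm([
  [20, [0, 0, 0.01], 0],
  [20, [-0.1, 0, 0.02], 0],
  [20, [-0.2, 0, 0.02], 0],
  [20, [-0.3, 0, 0.02], 0],
  [20, [-0.4, 0, 0.02], 0],
  [20, [-0.5, 0, 0.02], 0],
  [20, [-0.6, 0, 0.02], 0],
  [20, [-0.7, 0, 0.02], 0],
  [20, [-0.8, 0, 0.02], 0],
  [20, [-0.8, 0, 0.02], 0],
])

```text
clock: 13.8
eef_pos: [0.4984, 0.0445, 0.0307]
tool_rot: [-0.002, 1.0, 0.008, -0.0]
ft_force: [-2.7, 1.0, 5.1]
grip_width: 0.034
```

```bash
python3 st.py; python3 -c "
from h import *
wsnap('w9')
c=snap('scene','s9.png')
im=cv2.imread('pics/s9.png'); cv2.imwrite('pics/s9a.png',cv2.resize(im[200:340,300:460],None,fx=4,fy=4,interpolation=cv2.INTER_CUBIC))"
```

```text
[0.4984 0.0445 0.0307] xaxis [-1.0e+00 -4.8e-03  1.0e-04] zaxis [-2.000e-04  1.530e-02 -9.999e-01] q [ 0.079  0.377 -0.265  0.928  0.015  0.074] f [-2.7  1.   5.1] 13.8
[0.49837041 0.04450592 0.03074068] [-2.38858128e-03  9.99967905e-01  7.64717912e-03 -5.86726285e-05]
```

View pics/s9a.png

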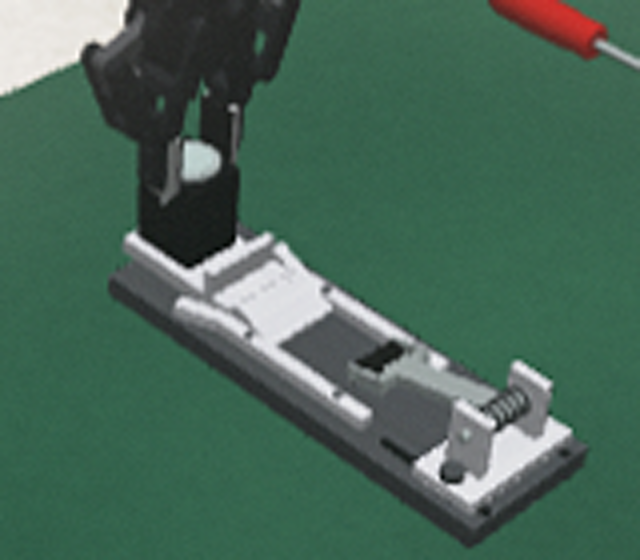

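View pics/w9.png

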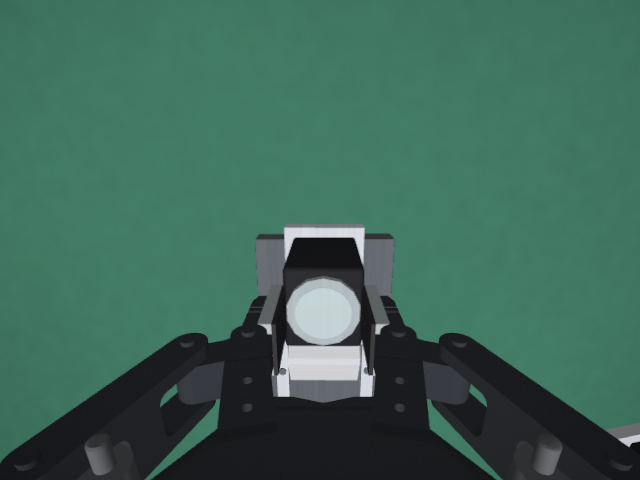

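The carrier is in the rails and centred: sole mid-column 324, bed mid-column 325, with about 9 N down. I'll move on to just before the roller.

move_arm([
  [20, [-0.08, 0, 0], 0],
  [20, [-0.17, 0, 0], 0],
  [20, [-0.26, 0, 0], 0],
  [20, [-0.35, 0, 0], 0],
  [20, [-0.44, 0, 0], 0],
  [20, [-0.53, 0, 0], 0],
  [20, [-0.62, 0, 0], 0],
  [20, [-0.7, 0, 0], 0],
  [20, [-0.76, 0, 0], 0],
  [20, [-0.8, 0, 0], 0],
])

```text
clock: 14.9
eef_pos: [0.5363, 0.0447, 0.0307]
tool_rot: [-0.002, 1.0, 0.008, -0.002]
ft_force: [-7.7, -0.3, 10.6]
grip_width: 0.0337
```

```bash
cat > sc.py <<'E'
import sys
from h import *
n=sys.argv[1]
c=snap('scene',n+'.png')
im=cv2.imread('pics/'+n+'.png'); cv2.imwrite('pics/'+n+'a.png',cv2.resize(im[245:335,350:460],None,fx=6.5,fy=6.5,interpolation=cv2.INTER_CUBIC))
E
python3 st.py; python3 sc.py s10
```

```text
[0.5363 0.0447 0.0307] xaxis [-1.     -0.0048  0.0032] zaxis [-0.0033  0.0153 -0.9999] q [ 0.073  0.444 -0.158  0.972  0.015  0.069] f [-7.7 -0.3 10.6] 14.9
```

View pics/s10a.png

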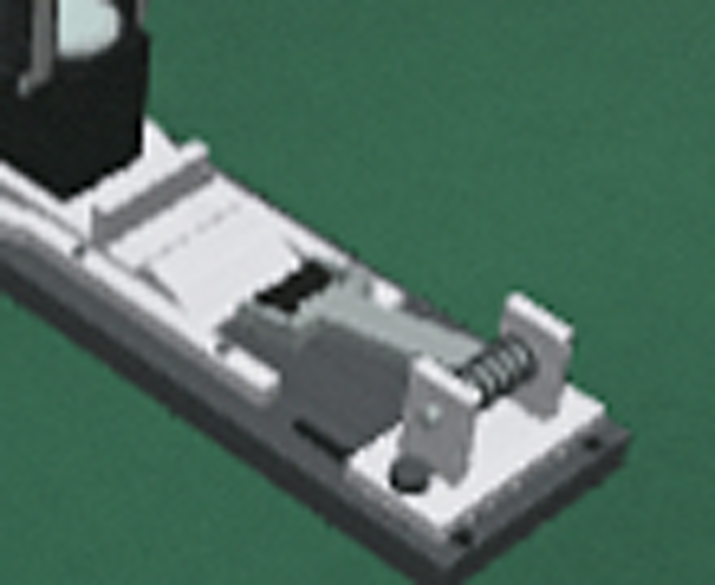

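The down-force grew to about 15 N, so I'll ease up slightly and go on slowly.

move_arm([
  [20, [0, 0, -0.01], 0],
  [20, [-0.02, 0, -0.015], 0],
  [20, [-0.06, 0, -0.015], 0],
  [20, [-0.1, 0, -0.015], 0],
  [20, [-0.14, 0, -0.015], 0],
  [20, [-0.18, 0, -0.015], 0],
  [20, [-0.22, 0, -0.015], 0],
  [20, [-0.25, 0, -0.015], 0],
  [20, [-0.25, 0, -0.015], 0],
  [20, [-0.25, 0, -0.015], 0],
])

```text
clock: 15.95
eef_pos: [0.55, 0.0448, 0.0308]
tool_rot: [-0.002, 1.0, 0.008, -0.001]
ft_force: [-4.5, 0.1, 2.6]
grip_width: 0.0339
```

```bash
python3 st.py; python3 sc.py s11
```

```text
[0.55   0.0448 0.0308] xaxis [-1.     -0.0049  0.0013] zaxis [-0.0014  0.0153 -0.9999] q [ 0.072  0.466 -0.121  0.985  0.015  0.067] f [-4.5  0.1  2.6] 15.95
```

View pics/s11a.png

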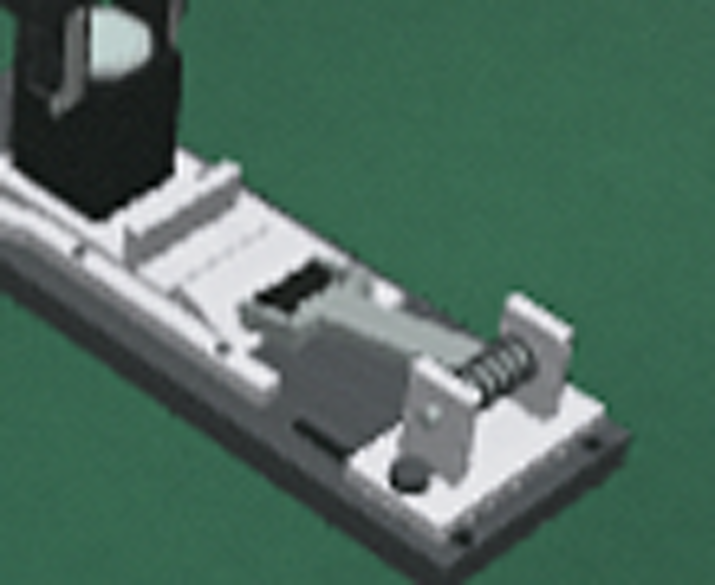

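move_arm([
  [20, [-0.02, 0, 0], 0],
  [20, [-0.04, 0, 0], 0],
  [20, [-0.06, 0, 0], 0],
  [20, [-0.08, 0, 0], 0],
  [20, [-0.1, 0, 0], 0],
  [20, [-0.12, 0, 0], 0],
  [20, [-0.14, 0, 0], 0],
  [20, [-0.16, 0, 0], 0],
  [20, [-0.18, 0, 0], 0],
  [20, [-0.2, 0, 0], 0],
])

```text
clock: 17.0
eef_pos: [0.5543, 0.0451, 0.0307]
tool_rot: [-0.003, 1.0, 0.008, -0.006]
ft_force: [-17.0, 2.2, 13.8]
grip_width: 0.034
```

```bash
python3 st.py; python3 sc.py s12
```

```text
[0.5543 0.0451 0.0307] xaxis [-0.9999 -0.0053  0.0112] zaxis [-0.0113  0.0156 -0.9998] q [ 0.071  0.481 -0.096  1.004  0.016  0.066] f [-17.    2.2  13.8] 17.0
```

View pics/s12a.png

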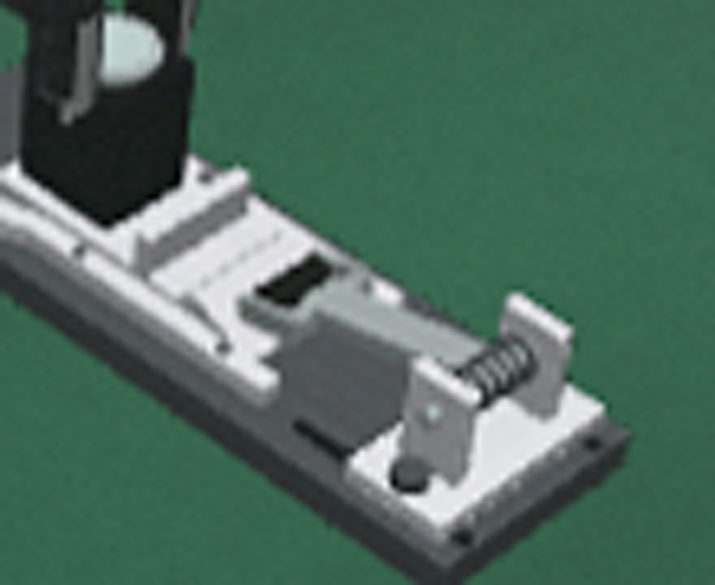

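Horizontal force is 17 N and the down-press about 18 N. I'll back off the down-press before pushing further.

move_arm([
  [20, [0, 0, -0.004], 0],
  [20, [0, 0, -0.008], 0],
  [20, [0, 0, -0.012], 0],
  [20, [0, 0, -0.016], 0],
  [20, [0, 0, -0.02], 0],
  [20, [0, 0, -0.02], 0],
  [20, [0, 0, -0.02], 0],
  [20, [0, 0, -0.02], 0],
  [20, [0, 0, -0.02], 0],
  [20, [0, 0, -0.02], 0],
])

```text
clock: 18.05
eef_pos: [0.5546, 0.045, 0.0309]
tool_rot: [-0.003, 1.0, 0.008, -0.005]
ft_force: [-14.5, 2.1, 8.3]
grip_width: 0.0341
```

```bash
python3 st.py; python3 sc.py s13
```

```text
[0.5546 0.045  0.0309] xaxis [-0.9999 -0.0053  0.0109] zaxis [-0.011   0.0155 -0.9998] q [ 0.071  0.481 -0.095  1.005  0.016  0.066] f [-14.5   2.1   8.3] 18.05
```

View pics/s13a.png

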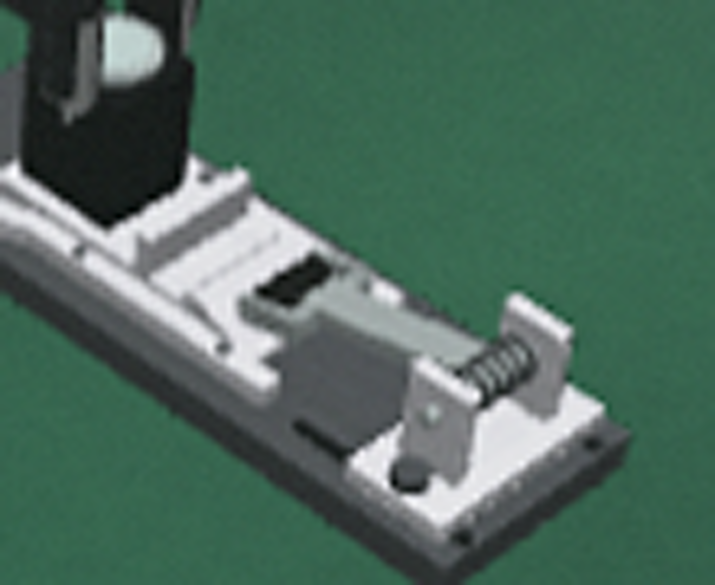

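move_arm([
  [20, [0, 0, -0.006], 0],
  [20, [0, 0, -0.012], 0],
  [20, [0, 0, -0.018], 0],
  [20, [0, 0, -0.024], 0],
  [20, [-0.01, 0, -0.024], 0],
  [20, [-0.02, 0, -0.024], 0],
  [20, [-0.03, 0, -0.024], 0],
  [20, [-0.04, 0, -0.024], 0],
  [20, [-0.05, 0, -0.024], 0],
  [20, [-0.06, 0, -0.024], 0],
])

```text
clock: 19.1
eef_pos: [0.5583, 0.0449, 0.0315]
tool_rot: [-0.003, 1.0, 0.008, -0.005]
ft_force: [-11.6, 0.0, 3.4]
grip_width: 0.0339
```

```bash
python3 st.py; python3 sc.py s14
```

```text
[0.5583 0.0449 0.0315] xaxis [-0.9999 -0.0054  0.0101] zaxis [-0.0102  0.0153 -0.9998] q [ 0.07   0.486 -0.085  1.009  0.016  0.065] f [-11.6   0.    3.4] 19.1
```

View pics/s14a.png

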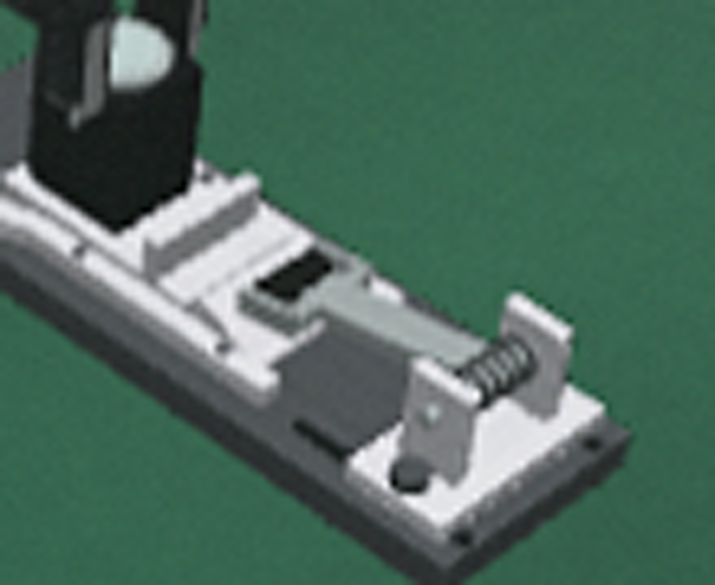

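The roller is climbing the ramp, at 11.6 N. I'll continue.

move_arm([
  [20, [-0.012, 0, 0], 0],
  [20, [-0.024, 0, 0], 0],
  [20, [-0.036, 0, -0.002], 0],
  [20, [-0.048, 0, -0.002], 0],
  [20, [-0.06, 0, -0.004], 0],
  [20, [-0.072, 0, -0.004], 0],
  [20, [-0.084, 0, -0.006], 0],
  [20, [-0.096, 0, -0.006], 0],
  [20, [-0.108, 0, -0.008], 0],
  [20, [-0.12, 0, -0.008], 0],
])

```text
clock: 20.15
eef_pos: [0.5641, 0.0449, 0.0317]
tool_rot: [-0.003, 1.0, 0.008, -0.005]
ft_force: [-11.6, 0.5, 2.5]
grip_width: 0.0341
```

```bash
python3 st.py; python3 sc.py s15
```

```text
[0.5641 0.0449 0.0317] xaxis [-0.9999 -0.0053  0.0106] zaxis [-0.0107  0.0153 -0.9998] q [ 0.07   0.496 -0.067  1.017  0.016  0.064] f [-11.6   0.5   2.5] 20.15
```

View pics/s15a.png

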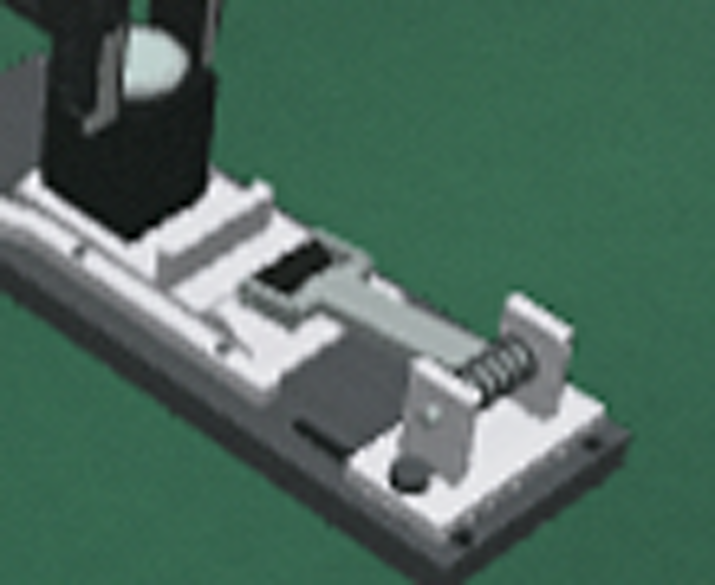

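move_arm([
  [20, [-0.01, 0, 0], 0],
  [20, [-0.02, 0, 0], 0],
  [20, [-0.03, 0, 0], 0],
  [20, [-0.04, 0, 0], 0],
  [20, [-0.05, 0, 0], 0],
  [20, [-0.06, 0, 0], 0],
  [20, [-0.07, 0, 0], 0],
  [20, [-0.08, 0, 0], 0],
  [20, [-0.09, 0, 0], 0],
  [20, [-0.1, 0, 0], 0],
])

```text
clock: 21.2
eef_pos: [0.5757, 0.0447, 0.0333]
tool_rot: [-0.002, 1.0, 0.008, 0.001]
ft_force: [2.1, -0.7, -9.3]
grip_width: 0.0341
```

```bash
python3 st.py; python3 sc.py s16
```

```text
[0.5757 0.0447 0.0333] xaxis [-1.     -0.0046 -0.0016] zaxis [ 0.0016  0.0152 -0.9999] q [ 0.069  0.505 -0.047  1.017  0.015  0.064] f [ 2.1 -0.7 -9.3] 21.2
```

View pics/s16a.png

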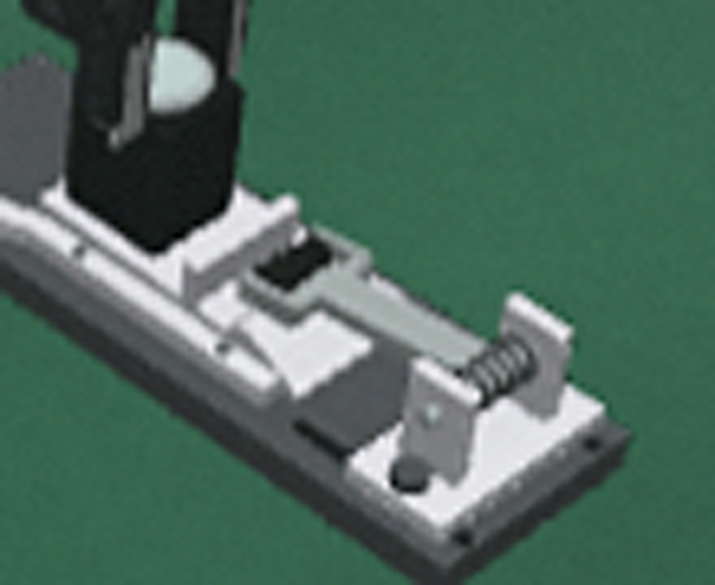

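The roller passed the ridge: the force reversed to +2 N and the tool jumped to x 0.5757. The carrier is now about 2 mm up, so I'll lower it.

move_arm([
  [20, [0, 0, 0.006], 0],
  [20, [0, 0, 0.012], 0],
  [20, [0, 0, 0.018], 0],
  [20, [0, 0, 0.024], 0],
  [20, [0, 0, 0.03], 0],
  [20, [0, 0, 0.036], 0],
  [20, [0, 0, 0.04], 0],
  [20, [0, 0, 0.04], 0],
  [20, [0, 0, 0.04], 0],
  [20, [0, 0, 0.04], 0],
])

```text
clock: 22.25
eef_pos: [0.5738, 0.0448, 0.0316]
tool_rot: [-0.002, 1.0, 0.008, -0.001]
ft_force: [0.1, -0.4, -6.0]
grip_width: 0.0338
```

```bash
python3 st.py; python3 sc.py s17; python3 -c "
from h import *
im=cv2.imread('pics/s17.png'); cv2.imwrite('pics/s17b.png',cv2.resize(im[262:305,365:425],None,fx=12,fy=12,interpolation=cv2.INTER_CUBIC))"
```

```text
[0.5738 0.0448 0.0316] xaxis [-1.     -0.0048  0.0013] zaxis [-0.0014  0.0152 -0.9999] q [ 0.069  0.506 -0.05   1.015  0.015  0.064] f [ 0.1 -0.4 -6. ] 22.25
```

View pics/s17a.png

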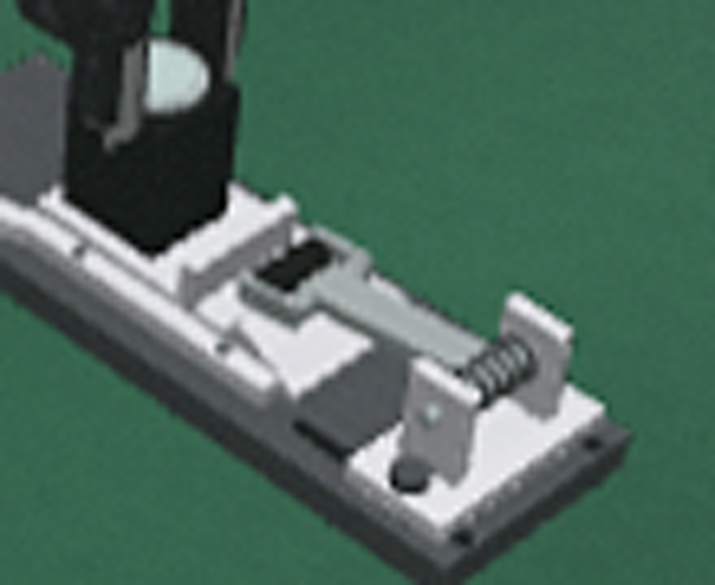

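View pics/s17b.png

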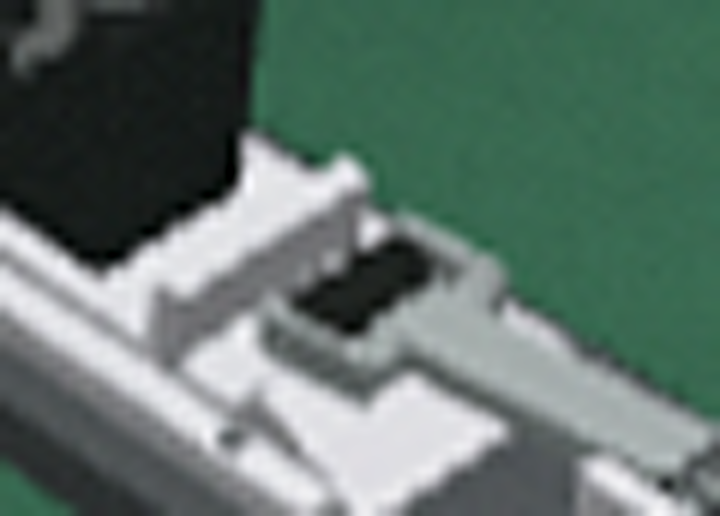

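Run:
```python
from h import *
c=pickle.load(open('scene.pkl','rb'))
K=np.array([[c['fx'],0,c['cx']],[0,c['fy'],c['cy']],[0,0,1]])
import math
h=np.array([.633+.0748,.045,.044])  # hinge
a0=math.asin((.044-.0255)/.077)
for a in [0,.046,.08,.11]:
    r=h-np.array([.077*math.cos(a0-a),0,.077*math.sin(a0-a)])
    p=cv2.projectPoints(r[None],c['rvec'],c['tvec'],K,c['distortion'])[0].ravel()
    print(a,r.round(4),p.round(2),((p-[350,245])*6.5).round(1))
ims=[cv2.imread(f'pics/{n}.png')[262:305,365:420] for n in ['s7','s15','s16','s17']]
cv2.imwrite('pics/cmp.png',np.vstack([np.hstack([cv2.resize(i,None,fx=7,fy=7,interpolation=cv2.INTER_CUBIC) for i in ims[k:k+2]]) for k in (0,2)]))
# registration of arm patch
ref=ims[0]
```

```text
0 [0.6331 0.045  0.0255] [393.83 290.47] [284.9 295.5]
0.046 [0.6323 0.045  0.029 ] [393.72 288.94] [284.2 285.6]
0.08 [0.6318 0.045  0.0315] [393.67 287.82] [283.9 278.4]
0.11 [0.6315 0.045  0.0338] [393.66 286.85] [283.8 272. ]
```

View pics/cmp.png

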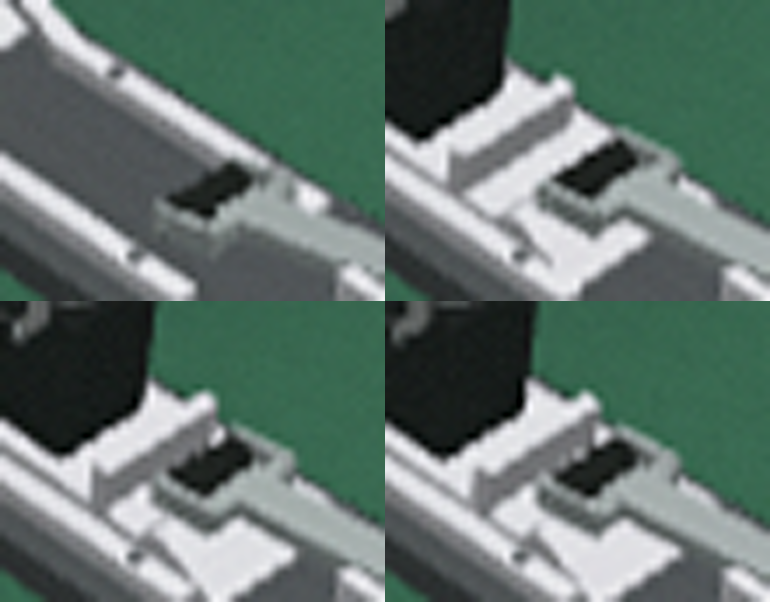

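```bash
cat > ang.py <<'E'
import sys,cv2,numpy as np
for n in sys.argv[1:]:
    g=cv2.cvtColor(cv2.imread(f'pics/{n}.png'),cv2.COLOR_BGR2GRAY).astype(float)[278:300,384:408]
    w=np.clip(75-g,0,40); 
    l,lab,st,ce=cv2.connectedComponentsWithStats((w>0).astype(np.uint8),connectivity=4)
    i=1+np.argmax(st[1:,4]); w=w*(lab==i)
    y,x=np.mgrid[278:300,384:408]
    print(n,(w*x).sum()/w.sum(),(w*y).sum()/w.sum(),w.sum())
E
python3 ang.py scene0 s7 s9 s10 s11 s12 s13 s14 s15 s16 s17
```

```text
scene0 394.79220055710306 288.81058495821725 1795.0
s7 394.82390300230946 288.8296766743649 1732.0
s9 394.8284398388025 288.82210708117447 1737.0
s10 395.1611650485437 288.8996763754045 1545.0
s11 395.14639037433153 288.90307486631013 1496.0
s12 395.08709273182956 288.0607769423559 1596.0
s13 395.10674157303373 287.9656679151061 1602.0
s14 395.170935080405 287.08457415128055 1679.0
s15 395.1660939289805 285.73253150057275 1746.0
s16 395.0412317327766 285.1920668058455 1916.0
s17 395.08899676375404 285.38295577130526 1854.0
```

The roller centroid gives an arm angle of about 0.105, so the roller is still on top of the ridge. I'll push on in small steps.

move_arm([
  [20, [-0.01, 0, 0.005], 0],
  [20, [-0.02, 0, 0.01], 0],
  [20, [-0.03, 0, 0.01], 0],
  [20, [-0.04, 0, 0.01], 0],
  [20, [-0.05, 0, 0.01], 0],
  [20, [-0.06, 0, 0.01], 0],
  [20, [-0.07, 0, 0.01], 0],
  [20, [-0.07, 0, 0.01], 0],
  [20, [-0.07, 0, 0.01], 0],
  [20, [-0.07, 0, 0.01], 0],
])

```text
clock: 23.3
eef_pos: [0.5783, 0.0449, 0.0311]
tool_rot: [-0.002, 1.0, 0.008, 0.0]
ft_force: [3.7, 0.6, -7.9]
grip_width: 0.0337
```

```bash
python3 st.py; python3 sc.py s18; python3 ang.py s18
```

```text
[0.5783 0.0449 0.0311] xaxis [-1.0e+00 -4.8e-03 -3.0e-04] zaxis [ 2.000e-04  1.530e-02 -9.999e-01] q [ 0.069  0.513 -0.04   1.017  0.015  0.064] f [ 3.7  0.6 -7.9] 23.3
s18 394.9171830985915 286.5847887323944 1775.0
```

View pics/s18a.png

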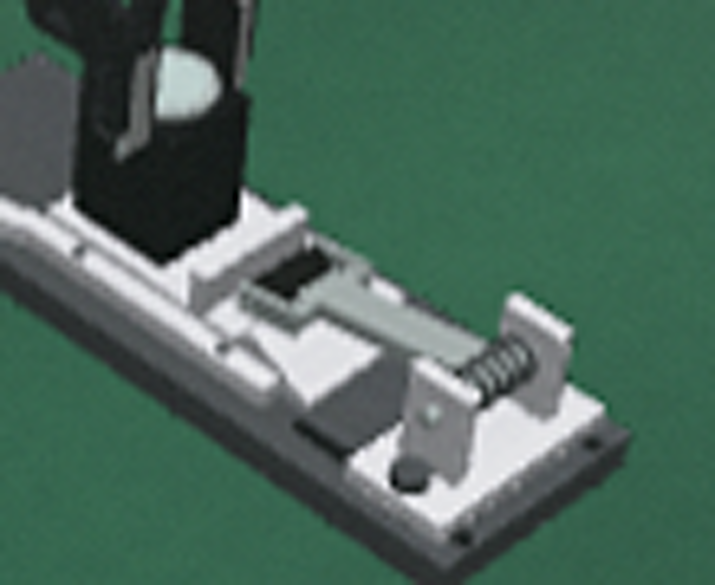

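The angle is now about 0.069. The roller is on the flank and pulling the carrier forward (+3.7 N). I'll move about 2.5 mm more.

move_arm([
  [20, [-0.01, 0, 0], 0],
  [20, [-0.02, 0, 0], 0],
  [20, [-0.03, 0, 0], 0],
  [20, [-0.04, 0, 0], 0],
  [20, [-0.05, 0, 0], 0],
  [20, [-0.05, 0, 0], 0],
  [20, [-0.05, 0, 0], 0],
  [20, [-0.05, 0, 0], 0],
  [20, [-0.05, 0, 0], 0],
  [20, [-0.05, 0, 0], 0],
])

```text
clock: 24.35
eef_pos: [0.5798, 0.0449, 0.031]
tool_rot: [-0.002, 1.0, 0.008, -0.001]
ft_force: [-0.7, -0.5, -3.2]
grip_width: 0.034
```

```bash
python3 st.py; python3 sc.py s19; python3 ang.py s19
```

```text
[0.5798 0.0449 0.031 ] xaxis [-1.     -0.0049  0.0014] zaxis [-0.0015  0.0153 -0.9999] q [ 0.068  0.517 -0.033  1.021  0.015  0.063] f [-0.7 -0.5 -3.2] 24.35
s19 395.04333333333335 287.15166666666664 1800.0
```

View pics/s19a.png

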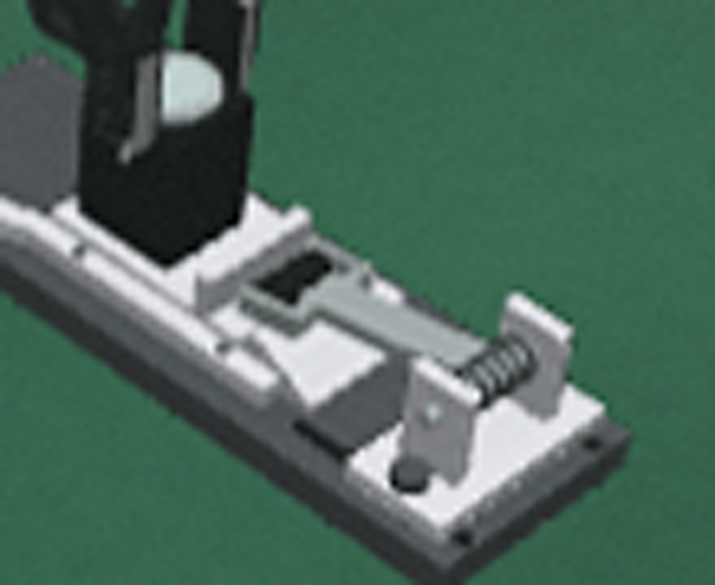

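The angle is now about 0.052 and the forward pull is gone, so the roller is essentially at the groove floor. One last 1 mm nudge, settling down 0.3 mm.

move_arm([
  [20, [-0.005, 0, 0.003], 0],
  [20, [-0.01, 0, 0.006], 0],
  [20, [-0.015, 0, 0.006], 0],
  [20, [-0.02, 0, 0.006], 0],
  [20, [-0.02, 0, 0.006], 0],
  [20, [-0.02, 0, 0.006], 0],
  [20, [-0.02, 0, 0.006], 0],
  [20, [-0.02, 0, 0.006], 0],
  [20, [-0.02, 0, 0.006], 0],
  [20, [-0.02, 0, 0.006], 0],
])

```text
clock: 25.4
eef_pos: [0.58, 0.045, 0.0308]
tool_rot: [-0.002, 1.0, 0.008, -0.001]
ft_force: [-5.7, 0.4, 1.0]
grip_width: 0.0338
```

```bash
python3 st.py; python3 sc.py s20; python3 ang.py s20
```

```text
[0.58   0.045  0.0308] xaxis [-1.     -0.005   0.0028] zaxis [-0.0029  0.0154 -0.9999] q [ 0.068  0.519 -0.031  1.023  0.016  0.063] f [-5.7  0.4  1. ] 25.4
s20 395.0397536394177 287.1752519596865 1786.0
```

The angle is steady at the floor value while the push rises to 5.7 N, so the roller is seated. I'll stop, release and lift.

move_arm([
  [25, [0, 0, 0], 0],
  [36, [0, 0, 0], 0],
  [42, [0, 0, 0], 0],
  [50, [0, 0, 0], 0],
  [60, [0, 0, 0], 0],
  [60, [0, 0, 0], 0],
  [60, [0, 0, 0], 0],
  [60, [0, 0, -0.05], 0],
  [60, [0, 0, -0.15], 0],
  [60, [0, 0, -0.3], 0],
])

```text
clock: 26.45
eef_pos: [0.5809, 0.0447, 0.0459]
tool_rot: [-0.002, 1.0, 0.008, -0.001]
ft_force: [-0.5, 0.1, 0.9]
grip_width: 0.0599
```

```bash
python3 st.py; python3 sc.py s21; python3 ang.py s21
```

```text
[0.5809 0.0447 0.0459] xaxis [-1.     -0.0048  0.0015] zaxis [-0.0016  0.0153 -0.9999] q [ 0.068  0.504 -0.011  1.056  0.015  0.063] f [-0.5  0.1  0.9] 26.45
s21 394.9216231239578 287.5341856586993 1799.0
```

View pics/s21a.png

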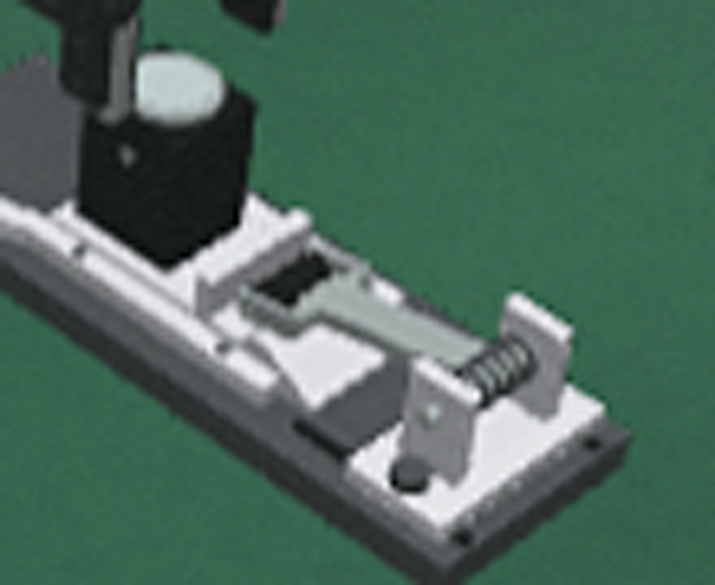

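After release the carrier lies flat and the angle reads about 0.041, the groove floor. I'll retreat upward.

move_arm([
  [60, [0, 0, -0.2], 0],
  [60, [0, 0, -0.5], 0],
  [60, [0, 0, -0.8], 0],
  [60, [0, 0, -1.2], 0],
  [60, [0, 0, -1.6], 0],
  [60, [0, 0, -2.0], 0],
  [60, [0, 0, -2.3], 0],
  [60, [0, 0, -2.5], 0],
  [60, [0, 0, -2.5], 0],
  [60, [0, 0, -2.5], 0],
])

```text
clock: 27.5
eef_pos: [0.5811, 0.0427, 0.1705]
tool_rot: [-0.002, 1.0, 0.008, -0.001]
ft_force: [0.0, 0.3, -0.1]
grip_width: 0.0599
```

```bash
python3 st.py; python3 sc.py s22; python3 ang.py s22; python3 -c "
from h import *
wsnap('w22')"
```

```text
[0.5811 0.0427 0.1705] xaxis [-1.     -0.0048  0.001 ] zaxis [-0.0011  0.0153 -0.9999] q [0.064 0.417 0.189 1.343 0.015 0.06 ] f [ 0.   0.3 -0.1] 27.5
s22 394.916150815982 287.5267304445695 1777.0
[0.58072064 0.04271061 0.16983464] [-0.00241225  0.99996751  0.00760295 -0.00116214]
```

View pics/w22.png

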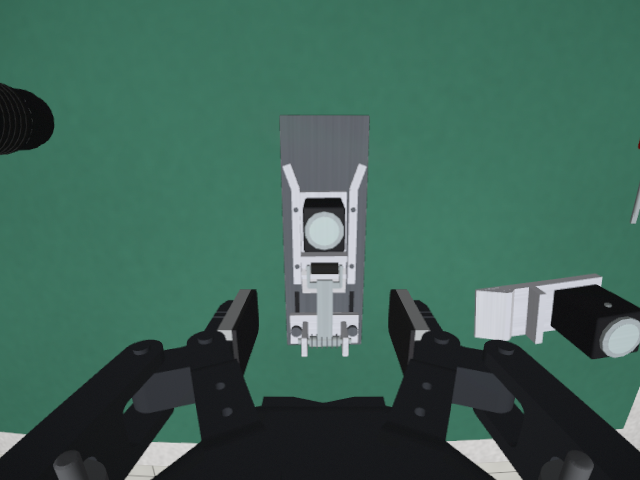

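View pics/s22.png

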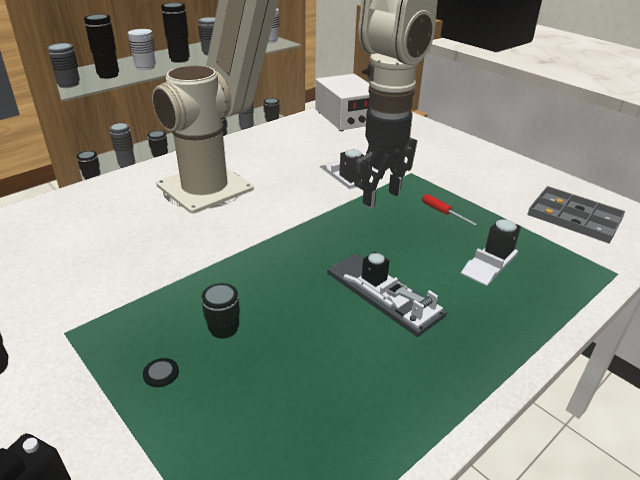

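The wrist view shows the carrier straight between the rails at (324,235), with the roller in the groove just past the shoulder at (325,268). The scene view shows the lens, cap and screwdriver where they were. I'll hand in.

```bash
python3 -c "
from workcell import *
print(job_done())"
```

```text
the job is handed in; nothing more can be done
None
```

The smallest carrier is in the fixture with the roller in its cross groove. I let go, backed the gripper off and handed the job in at about 27.6 s.

**What I did:** I gripped the carrier by its lens block, laid it on the bed and slid it nose first between the rails. The roller went up the ramp, over the ridge and into the groove.

**Last checks:**
- **Seat:** after release the arm angle measured from the scene camera was about 0.04, against 0.046 nominal. It was unchanged after the retreat, and the carrier lay straight between the rails in the wrist view.
- **Robot clear:** the wrist force read about zero with the gripper backed off.
- **Bystanders:** the lens, lens cap and screwdriver look undisturbed in the final scene picture.

**What did not go cleanly:**
- **Joint limit:** joint 6 reached its range limit (about 3.14 rad) early on. I switched to the half-turned grasp, and a tool tilt of about 0.9° stayed for the rest of the job.
- **Push force:** pressing down too hard on the bed briefly raised the push to 17 N, with a wrist vertical force of 14 N. By my estimate the total load was about 25 N. I eased off, and most of the ramp then took about 12 N.
- **Lift on the ridge:** as the roller came onto the ridge the carrier jumped forward and stood about 2 mm off the bed, until I lowered it again.
- **Force sampling:** I read forces only at the end of each move, so short peaks in between were not seen.

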